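Shim the rocking hotplate

ROBOT

A 6-joint arm with a two-finger parallel gripper is mounted at the origin on the work surface. World frame = base frame: x ahead of the robot, y to its left, z up, the work surface at z = 0. Lengths are in mm, angles in rad, forces in N, time in s.
With the tool pointing down it reaches from about 250 to 725 mm from the base axis. Payload 9.7 kg.
Tool frame: the origin (TCP) lies at the very end of the fingers, on their centre line; the grasp point (between the pads) lies 19 mm behind it; z points along the fingers, y is the line along which they close (so a half turn about z gives the same grasp; the last joint's range is limited). The gripper opens to 85 mm and grips with 20 to 120 N. Pads are 22 mm wide; open, the fingers measure 114 mm over their backs; the gripper's body (76 mm by 85 mm) begins 54 mm behind the grasp point. The pads swing forward as they close: fully open they stand 13 mm farther back than shut.
Start: joints at [-1.343, 0.087, 0.176, 1.66, 0, 1.571], TCP at [124.207, -535.789, 231.284] pointing down, gripper open.
Joint ranges: [-3.13, 3.13], [-0.85, 1.81], [-1.15, 1.24], [-2.2, 2.28], [-1.44, 1.52], [-3.14, 3.14]. Speed limits (rad/s): [2.22, 2.22, 2.57, 3.14, 3.14, 3.14].

INTERFACE

Orientations are given as a rotation vector (axis times angle).
In Python, from workcell import * gives the robot as it stands. The module is installed in compiled form; this text tells all that it offers.
- The arm moves only by the tool drive_tool, never from a script. Its arguments are lists of equal length, an entry for each row: "translation": the shift along the world's x, y, z in cm, a list of three; "yaw": the turn about the world's z in degrees; "hand": the opening, from 0 (shut) to 1 (fully open). A call has 1 to 20 rows; each row shifts and turns the commanded pose from where the row before left it; what a row does not reach is not made up. A row lasts 1/8 s, in which the tool goes at most 62.5 mm and 10.7 degrees, less where a joint would pass 70% of its speed; a pose out of reach is approached as far as the arm can. A call is refused whole if a number of a shift passes 6.25 or a number of a turn 10.7, either way. A call with a gripper value outside its range is refused whole. The fingers move at their own pace and stop on an object; "grip_force" is the grip in N (left out, the last holds). Time passes only in rows, so rows that do not move let the fingers close. It gives the time, the measured TCP pose, the force, the opening and the grip force at its end, in the units of the state.
- observe(): the state, without advancing time (a new reading comes with each control period).
- grab_frame(name): name is "scene" or "top"; returns (picture, depth): 420x560x3 uint8, red, green, blue; 420x560 float32, mm along the optical axis (not along the pixel's ray), 0 where there is no reading.
- camera_info(name): a dict with "intrinsics" (3x3 intrinsics, pixels), "eye" and "rotation" of the camera in the world. Camera axes: x right, y down, z forward; pixel columns grow to the right and rows downward; lengths in mm; the calibration is good to about 2 mm. A picture is of the moment at which its call begins. camera_info takes no time and is no camera call.
- close_job(): hands the job in; it is judged then, once.
Trained networks look in the newest picture that a camera, given by its name, has taken for a name from the list of things; names that differ only in an ending like _2 or _b are one class to them, and where a whole thing is asked for, a point or a joint stands for the part that bears it (a point fixed in the world has none). Each returns a list of dicts, best first, with "conf" (0 to 1); they miss things now and then, are a little off and sometimes report something else, mostly with a low value. They report only what shows in the picture. A call takes as long as a camera call. They do not tell look-alikes from the thing itself.
- search_frame(camera, target): "bbox" ([centre column, centre row, width, height] in pixels, round what is visible of it).
The state is a dict: "t": time; "joint_pos": joint angles; "qd": joint speeds; "effort": joint torques, N m; "tool_pos": TCP position; "tcp_rot": TCP orientation; "wrist_force": force on the tool from outside, world axes, zero at the start; "torque": the same for the moment, N m; "width": opening from 0.0 (shut) to 1.0 (fully open); "grasp_force": force on a finger pad.
Only numpy, scipy, OpenCV 4.12 (cv2) and the standard library are available. Lean on these libraries where they do the work, as an engineer would, in place of code of your own. Each camera call takes 0.05 s, during which the arm holds its last target. There are 200 camera calls.

TASK

The hotplate stirrer on the lab bench rocks because the foot at its far right corner (seen from the robot) is too short. Push the loose wooden wedge along the bench, thin end first, under that foot until the hotplate stands level and no longer rocks, and leave the wedge there. Only push the wedge and do not lift it; do not touch or shove the hotplate itself, and leave the other things where they are.

Things in the scene. Friction and masses are not known exactly. Their poses are not given: they have to be found in the camera images.
- hotplate: White hotplate stirrer, about 2.2 kg, loose on the bench. Housing 190 (x) x 200 (y) mm; level, its underside is 24 mm and its top 94 mm above the bench. Origin: centre of its footprint at bench level; z up, -x is the front with two knobs. Domed rubber feet (balls of 12 mm radius) at x = +-70, y = +-78 mm; the one at (+70, -78) ends 8 mm higher. At the start it leans about 0.076 rad onto that foot.
- short_foot (a point): Lowest point of the short foot's ball when level: (70, -78, 8) mm in the hotplate's frame. On the bench at the start. The wedge lifts it gradually until the opposite foot lands and the hotplate is level; pushing on from there tilts it again. It is level when the ball stands about 45 mm from the wedge's thin end; 7 mm of travel is 1 mm of height.
- opposite_foot (a point): Lowest point of the foot diagonally opposite, at (-70, 78, 0) mm in the hotplate's frame: about 16 mm above the bench at the start, on it when level.
- wedge: Loose plain wooden wedge, about 60 g, flat on the bench: 126 mm long, 50 mm wide, 1.5 mm thick at the thin end rising evenly (1 in 7) to 19.5 mm at the thick end, whose face is upright and square. Origin: centre of its underside; +x points to the thin end, z up. It starts right of the hotplate, thin end roughly towards the short foot and 35 to 105 mm from it.
- wedge_thin_end (a point): Middle of the wedge's thin end, on its underside, at (+63, 0, 0) mm in the wedge's frame.
- wedge_thick_end (a point): Middle of the wedge's thick end, where it is pushed, on its underside, at (-63, 0, 0) mm in the wedge's frame. The push takes about 5 to 15 N once under the foot; the wedge stays where it is left. When level, the thick end stands out about 60 mm from the housing.
- spacer: Bystander: flat wooden block without a slope, 55 x 55 x 24 mm, of the same wood. Origin: centre of its underside.
- beaker: Bystander: empty glass beaker, 64 mm wide, 85 mm high. Origin: centre of its underside.
- jar: Bystander: closed amber glass jar, 58 mm wide, 85 mm high. Origin: centre of its underside.
Not all that is in view belongs to the job. Of the things that look like the wedge, take the one that is farthest from the robot's base at the start.

How it is judged:
By the outcome, as a careful person would: the job done as asked, in the order asked, and still so for the second after the job is handed in, with the robot touching nothing.
It also fails if it takes over 45 s, if anything falls off the work surface, if the arm or the gripper's body presses on something with over 40 N, if the wrist force passes 120 N, or if a joint passes its speed limit or range.

## Working session

There is one attempt and no reset: what is moved stays moved. The work goes in short steps, Python scripts to look and compute and a tool call to move; the robot and the scene stay as the last step left them, time stands still between calls to the robot, and variables do not carry over. Pictures are saved under pics/ and viewed, at most 10 in all, crops included, and the job is handed in when it is done.

Besides the shell and the picture viewer there is one more tool, called in YAML: its name, and indented under it one key for each argument. drive_tool: Moves the arm, as the interface text tells. Its arguments: {"type":"object","properties":{"translation":{"type":"array","items":{"type":"array","items":{"type":"number"}}},"yaw":{"type":"array","items":{"type":"number"}},"hand":{"type":"array","items":{"type":"number"}},"grip_force":{"type":"number"}},"required":["translation","yaw","hand"]}

```bash
mkdir -p pics
cat > h.py <<'E'
from workcell import *
import numpy as np, cv2
def pts(cam,depth):
    c=camera_info(cam);K=np.array(c["intrinsics"]);R=np.array(c["rotation"]);e=np.array(c["eye"])
    v,u=np.mgrid[:depth.shape[0],:depth.shape[1]]
    P=np.stack([(u-K[0,2])/K[0,0]*depth,(v-K[1,2])/K[1,1]*depth,depth],-1)
    return P@R.T+e
def proj(cam,p):
    c=camera_info(cam);K=np.array(c["intrinsics"]);R=np.array(c["rotation"]);e=np.array(c["eye"])
    q=K@(R.T@(np.array(p)-e));return q[:2]/q[2]
E
python3 - <<'E'
from h import *
print(observe())
ims=[]
for n in("top","scene"):
    i,d=grab_frame(n);np.savez(f"pics/{n}0.npz",i=i,d=d);ims.append(i)
    c=camera_info(n);print(n,np.round(c["eye"]),np.round(c["rotation"],2).tolist(),c["intrinsics"][0][0])
    cv2.imwrite(f"pics/{n}0.png",i[:,:,::-1])
    P=pts(n,d)
    for t in("wedge","hotplate","spacer","beaker","jar","short_foot"):
        for r in search_frame(n,t):
            b=r["bbox"];u,v=int(b[0]),int(b[1]);print(n,t,round(r["conf"],2),np.round(b),np.round(P[min(v,419),min(u,559)]))
E
```

```text
{'t': 0.0, 'joint_pos': array([-1.34300820e+00,  8.74531611e-02,  1.75140279e-01,  1.65978784e+00,
       -7.74825551e-06,  1.57077464e+00]), 'qd': array([ 0.00088006,  0.00016281, -0.00080208,  0.00102731,  0.0009252 ,
        0.00023549]), 'effort': array([-1.20888686e-03, -5.20382452e+01,  4.64809656e+01,  1.58499100e-02,
       -2.31670047e-04, -1.49724201e-05]), 'tool_pos': array([ 124.1504588 , -535.57636815,  230.59001753]), 'tcp_rot': array([-3.11994797e+00, -3.56922336e-01,  2.44827523e-04]), 'wrist_force': array([-0.02991743,  0.09778486,  0.03806373]), 'torque': array([-0.01876274,  0.04092101,  0.0294431 ]), 'grasp_force': 0.0, 'width': 1.0017171998047334}
top [459.  78. 828.] [-2.17, 2.14, -0.05] 425.5941850914518Traceback (most recent call last):
  File "<stdin>", line 8, in <module>
  File "h.py", line 7, in pts
    return P@R.T+e
           ~~~~~^~
ValueError: operands could not be broadcast together with shapes (420,560) (3,)
```

View pics/top0.png

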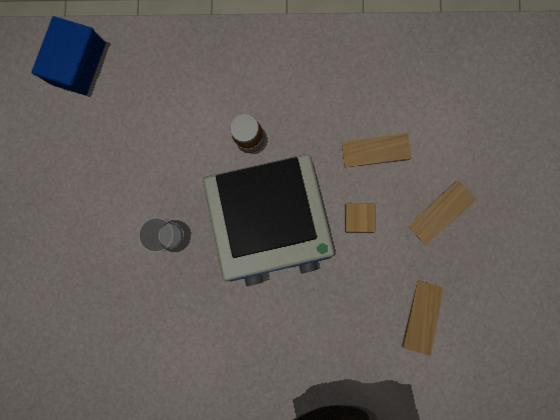

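The top view shows the hotplate at about (268,217) and the spacer at (360,217). There are three wedge-like pieces, at (376,150), (442,212) and (423,318). The image's up direction is away from the robot, so (376,150) is probably the farthest. The camera rotation is a rotation vector, so I'll fix the helper.

```bash
sed -i 's/R=np.array(c\["rotation"\])/R=cv2.Rodrigues(np.array(c["rotation"]))[0]/' h.py
python3 - <<'E'
from h import *
for n in("top","scene"):
    i,d=grab_frame(n);np.savez(f"pics/{n}0.npz",i=i,d=d)
    cv2.imwrite(f"pics/{n}0.png",i[:,:,::-1])
    P=pts(n,d)
    for t in("wedge","hotplate","spacer","beaker","jar","short_foot"):
        for r in search_frame(n,t):
            b=r["bbox"];u,v=int(b[0]),int(b[1]);print(n,t,round(r["conf"],2),np.round(b),np.round(P[min(v,419),min(u,559)]))
    if n=="top":
        hsv=cv2.cvtColor(i,cv2.COLOR_RGB2HSV)
        m=((hsv[...,1]>85)&(hsv[...,0]<25)&(hsv[...,2]>80)).astype(np.uint8)
        k,l,s,c=cv2.connectedComponentsWithStats(m)
        for j in range(1,k):
            if s[j,4]<300: continue
            q=P[l==j]; q=q[(q[:,2]<60)]
            r=cv2.minAreaRect(q[:,:2].astype(np.float32))
            A=np.c_[q[:,:2]-q[:,:2].mean(0),np.ones(len(q))]
            g=np.linalg.lstsq(A,q[:,2],rcond=None)[0]
            print("wood",s[j].tolist(),np.round(r[0]),np.round(r[1]),round(r[2],1),"corners",np.round(cv2.boxPoints(r)).tolist(),"slope",np.round(g,3),"z",np.round(np.percentile(q[:,2],[5,95]),1))
        b=P[300:350,200:300,2];print("bench z",np.median(b))
        # housing top plate
        m=((P[...,2]>75)&(P[...,2]<115)&(np.hypot(P[...,0]-P[217,268,0],P[...,1]-P[217,268,1])<160)).astype(np.uint8)
        k,l,s,c=cv2.connectedComponentsWithStats(m);j=l[217,268]
        q=P[l==j];r=cv2.minAreaRect(q[:,:2].astype(np.float32))
        print("plate",np.round(r[0]),np.round(r[1]),r[2],np.round(cv2.boxPoints(r)).tolist())
        A=np.c_[q[:,:2]-q[:,:2].mean(0),np.ones(len(q))];print(np.linalg.lstsq(A,q[:,2],rcond=None)[0])
i=np.load("pics/top0.npz")["i"]
cv2.imwrite("pics/crop0.png",cv2.resize(i[110:270,300:500],None,fx=4,fy=4,interpolation=2)[:600,:800,::-1])
E
```

```text
top wedge 0.94 [443. 213.  65.  62.] [ 518. -181.   11.]
top wedge 0.79 [423. 318.  42.  68.] [ 321. -141.    8.]
top wedge 0.67 [378. 149.  70.  29.] [640. -61.  12.]
top hotplate 0.91 [269. 219. 130. 135.] [498. 141.  91.]
top spacer 0.89 [362. 218.  35.  33.] [506. -27.  24.]
top beaker 0.76 [160. 236.  47.  39.] [467. 362.   4.]
top jar 0.84 [249. 134.  34.  39.] [652. 182.  85.]
top short_foot 0.56 [269. 220. 129. 131.] [496. 142.  96.]
top short_foot 0.47 [377. 148.  72.  32.] [643. -60.  10.]
wood [342, 133, 69, 34, 1714] [639. -57.] [ 51. 126.] 6.8 corners [[607.0, 3.0], [622.0, -122.0], [672.0, -116.0], [657.0, 9.0]] slope [ 0.016 -0.142  9.55 ] z [ 1.1 17.9]
wood [408, 181, 69, 64, 1843] [ 519. -181.] [ 50. 126.] 43.3 corners [[457.0, -152.0], [544.0, -244.0], [580.0, -210.0], [494.0, -118.0]] slope [ 0.09  -0.109  9.563] z [ 1.1 17.9]
wood [346, 203, 29, 29, 833] [508. -25.] [53. 53.] 0.4 corners [[481.0, 1.0], [481.0, -52.0], [535.0, -52.0], [534.0, 1.0]] slope [ 1.0000e-03 -2.0000e-03  2.3129e+01] z [20.9 25.4]
wood [403, 281, 40, 75, 1903] [ 322. -144.] [ 50. 128.] 75.7 corners [[254.0, -152.0], [378.0, -184.0], [391.0, -135.0], [266.0, -104.0]] slope [-0.138  0.035  9.9  ] z [ 1.3 18.3]
bench z -0.8797240345331829
plate [503. 144.] [195. 199.] 14.148419380187988 [[384.0, 217.0], [433.0, 24.0], [622.0, 72.0], [573.0, 265.0]]
[-2.01500583e-03  3.04028749e-02  8.87109169e+01]
scene wedge 0.89 [266. 310.  75.  60.] [642. -61.  13.]
scene wedge 0.76 [144. 213.  35.  60.] [ 328. -146.    9.]
scene wedge 0.64 [172. 299.  50.  68.] [ 528. -185.   12.]
scene hotplate 0.87 [313. 194. 141. 131.] [533. 123.  90.]
scene spacer 0.98 [241. 245.  39.  40.] [512. -29.  29.]
scene spacer 0.33 [313. 193. 140. 127.] [529. 124.  91.]
scene beaker 0.62 [378. 134.  32.  48.] [489. 319.  88.]
scene jar 0.7 [384. 239.  37.  45.] [677. 171.  83.]
scene short_foot 0.96 [312. 189. 141. 131.] [525. 126.  94.]
```

View pics/scene0.png

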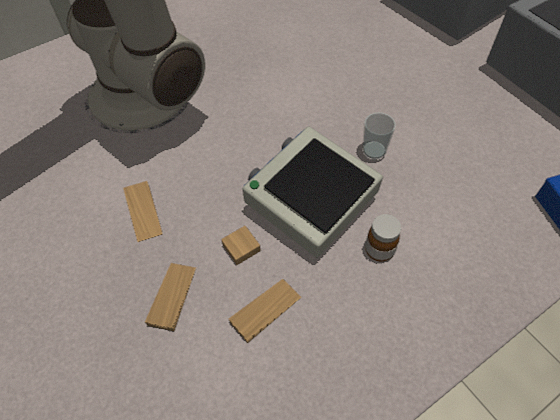

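View pics/crop0.png

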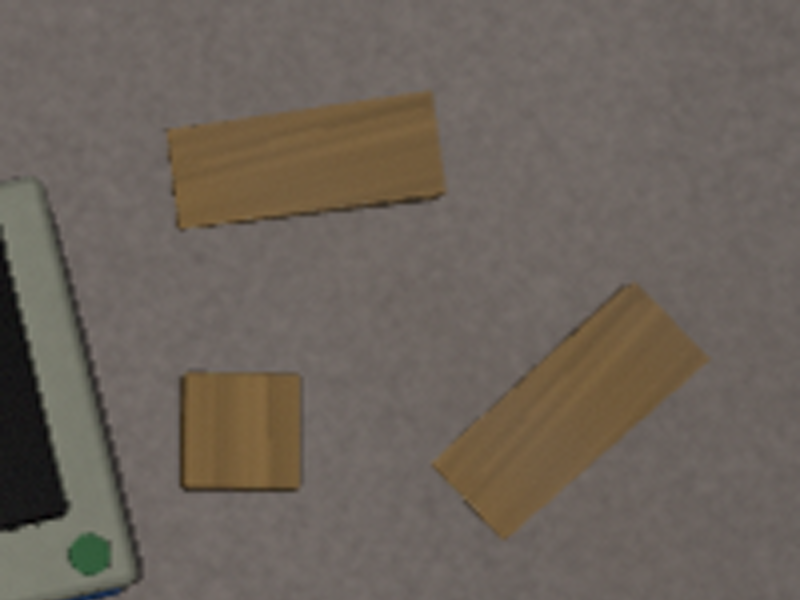

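The look-alikes by pixel in the top view, with distance from the base:
- **A (376,150):** at (640,-57), r about 642 mm
- **B (442,212):** r about 550 mm
- **C (423,318):** r about 352 mm

I choose A because it is farthest. The crop shows its thin end on the left, towards the hotplate's far right corner. Its slope in y (-0.142) and its 51x126 size match the description. The flat block at (360,217) is the spacer. Next I'll refine the hotplate pose.

```bash
cat >> h.py <<'E'
def hotplate(i,d):
    P=pts("top",d);yaw=None
    m=(P[...,2]>70)&(P[...,2]<115)&(abs(P[...,0]-500)<140)&(abs(P[...,1]-145)<140)
    k,l,s,c=cv2.connectedComponentsWithStats(m.astype(np.uint8));q=P[l==1+np.argmax(s[1:,4])]
    w=np.ones(len(q),bool)
    for _ in range(15):
        A=np.c_[q[:,:2]-[500,145],np.ones(len(q))];g=np.linalg.lstsq(A[w],q[w,2],rcond=None)[0]
        w=abs(A@g-q[:,2])<max(1.5,2*np.std((A@g-q[:,2])[w]))
    r=cv2.minAreaRect(q[w][:,:2].astype(np.float32))
    return g,r
def wedges(i,d):
    P=pts("top",d);hsv=cv2.cvtColor(i,cv2.COLOR_RGB2HSV)
    m=((hsv[...,1]>85)&(hsv[...,0]<25)&(hsv[...,2]>80)).astype(np.uint8)
    k,l,s,c=cv2.connectedComponentsWithStats(m)
    for j in range(1,k):
        q=P[l==j];q=q[q[:,2]<60]
        if s[j,4]<250 or len(q)<200: continue
        r=cv2.minAreaRect(q[:,:2].astype(np.float32))
        print("wood",s[j].tolist(),np.round(r[0],1),np.round(r[1],1),round(r[2],1),np.round(cv2.boxPoints(r)).tolist())
E
python3 - <<'E'
from h import *
z=np.load("pics/top0.npz");g,r=hotplate(z["i"],z["d"]);print(g,r)
from scipy.spatial.transform import Rotation as Ro
y=np.radians(r[2]);
for tilt in(0.076,):
    n=np.array([-g[0],-g[1],1]);n/=np.linalg.norm(n)
    nn=Ro.from_euler('z',y).apply(Ro.from_rotvec(np.array([-70,-78,0])/np.hypot(70,78)*tilt).apply([0,0,1]))
    nn*=np.sign(nn[2]);print("normal",n,"expected",nn)
    R=Ro.from_euler('z',y)*Ro.from_rotvec(np.array([-70,-78,0])/np.hypot(70,78)*tilt)
    top=np.r_[r[0],g[2]+g[:2]@(np.array(r[0])-[500,145])]
    o=top-R.apply([0,0,94]);print("origin",o,"short foot ball centre",o+R.apply([70,-78,20]),"opp",o+R.apply([-70,78,12]))
E
```

```text
[5.72042700e-03 4.92193477e-02 8.96294651e+01] ((502.7646179199219, 144.35751342773438), (187.02041625976562, 198.85516357421875), 14.202878952026367)
normal [-0.00571342 -0.04915904  0.99877462] expected [-0.06722327  0.03529759  0.99711339]
origin [509.08360526 141.03953997  -4.11500152] short foot ball centre [594.47093715  83.44446632  23.73838327] opp [ 4.21545129e+02  1.99764137e+02 -6.07578371e-02]
```

drive_tool:
  translation:
    - [4, 3.5, 0]
    - [4, 3.5, 0]
    - [4, 3.5, 0]
    - [4, 3.5, 0]
    - [4, 3.5, 0]
    - [4, 3.5, 0]
    - [4, 3.5, 0]
    - [4, 3.5, 0]
    - [4, 3.5, 0]
    - [4, 3.5, 0]
    - [4, 3.5, 0]
    - [4, 3.5, 0]
    - [4, 3.5, -2]
    - [4, 2, -2]
    - [0.7, 0, -2]
  yaw: [-2, -2, -2, 0, 0, 0, 0, 0, 0, 0, 0, 0, 0, 0, 0]
  hand: [0.2, 0.2, 0.2, 0.2, 0.2, 0.2, 0.2, 0.2, 0.2, 0.2, 0.2, 0.2, 0.2, 0.2, 0.2]

```text
t: 2.62
tool_pos: [692.8, -58.9, 168.7]
tcp_rot: [-3.135, -0.197, 0.003]
wrist_force: [-0.2, -0.1, 0.2]
width: 0.198
grasp_force: 0.0
```

Run:
```python
from h import *
z=np.load("pics/top0.npz");P=pts("top",z["d"])
for u,v in[(212,182),(300,163),(308,162),(325,250),(228,271),(222,190),(295,165),(310,230),(235,250),(265,210),(120,330),(300,60),(460,80),(350,340)]:
    q=np.median(P[v-2:v+3,u-2:u+3].reshape(-1,3),0);print("top",u,v,np.round(q,1))
z=np.load("pics/scene0.npz");P=pts("scene",z["d"])
for u,v in[(310,136),(372,184),(316,243),(252,181),(310,146),(362,182),(320,225),(272,184),(315,190)]:
    q=np.median(P[v-2:v+3,u-2:u+3].reshape(-1,3),0);print("scene",u,v,np.round(q,1))
```

```text
top 212 182 [563.9 244.6  80.8]
top 300 163 [600.6  88.2  72.5]
top 308 162 [602.9  73.8  71.3]
top 325 250 [446.   43.1  85.1]
top 228 271 [407.5 210.1  89.5]
top 222 190 [548.1 224.   92.8]
top 295 165 [594.5  96.8  85.1]
top 310 230 [480.1  69.4  91.7]
top 235 250 [444.  197.5  99.1]
top 265 210 [513.8 147.9  92.4]
top 120 330 [284.3 434.7  -0.7]
top 300 60 [ 8.242e+02  9.140e+01 -4.000e-01]
top 460 80 [ 781.7 -224.9   -1.1]
top 350 340 [276.2  -9.   -0.6]
scene 310 136 [417.6 202.2  92.4]
scene 372 184 [575.5 229.1  81.8]
scene 316 243 [611.7  71.6  72.2]
scene 252 181 [440.9  48.3  87.3]
scene 310 146 [443.3 182.3 100.6]
scene 362 182 [564.7 211.7  93.5]
scene 320 225 [592.2  94.   87.2]
scene 272 184 [472.6  72.3  94.9]
scene 315 190 [529.4 130.   93. ]
```

The black plate stands about 10 mm above the rim, which is what skewed the plane fit. Its own points give the expected lean. Using the rim corner, the short foot is at about (587,89), and the hotplate yaw is about 14.2°. I'll first push the wedge sideways onto the foot's line, turning it slightly.

drive_tool:
  translation:
    - [0, 0.4, -4]
    - [0, 0, -4]
    - [0, 0, -4]
    - [0, 0, -2.5]
    - [0, 0, -1.5]
    - [0, 0, -0.4]
    - [0, 0, 0]
  yaw: [0, 0, 0, 0, 0, 0, 0]
  hand: [0.2, 0.2, 0.2, 0.2, 0.2, 0.2, 0.2]

```text
t: 3.5
tool_pos: [691.6, -57.0, 8.2]
tcp_rot: [3.135, 0.193, 0.002]
wrist_force: [0.2, 0.2, 0.1]
width: 0.198
grasp_force: 0.0
```

drive_tool:
  translation:
    - [-0.8, 0, 0]
    - [-0.7, 0, 0]
    - [-0.4, 0.1, 0]
    - [-0.4, 0.1, 0]
    - [-0.4, 0.2, 0]
    - [-0.4, 0.2, 0]
    - [-0.3, 0.2, 0]
    - [0, 0, 0]
    - [1.5, 0.4, 0]
    - [1, 0.2, 0]
    - [0, 0, 3]
    - [0, 0, 4]
  yaw: [0, 0, 1.5, 1.5, 1.5, 1.5, 1.5, 0, 0, 0, 0, 0]
  hand: [0.2, 0.2, 0.2, 0.2, 0.2, 0.2, 0.2, 0.2, 0.2, 0.2, 0.2, 0.2]

```text
t: 5.0
tool_pos: [681.5, -42.7, 76.4]
tcp_rot: [-3.116, -0.398, 0.005]
wrist_force: [0.6, -0.4, 0.3]
width: 0.199
grasp_force: 0.0
```

Run:
```python
from h import *
i,d=grab_frame("top");wedges(i,d);cv2.imwrite("pics/top1.png",i[:,:,::-1])
```

```text
wood [339, 149, 28, 30, 630] [613. -17.] [49.3 52.1] 13.3 [[583.0, 3.0], [595.0, -48.0], [643.0, -37.0], [631.0, 14.0]]
wood [346, 203, 18, 29, 477] [507.7 -14.8] [32.3 53.4] 89.8 [[481.0, -31.0], [534.0, -31.0], [534.0, 1.0], [481.0, 1.0]]
```

View pics/top1.png

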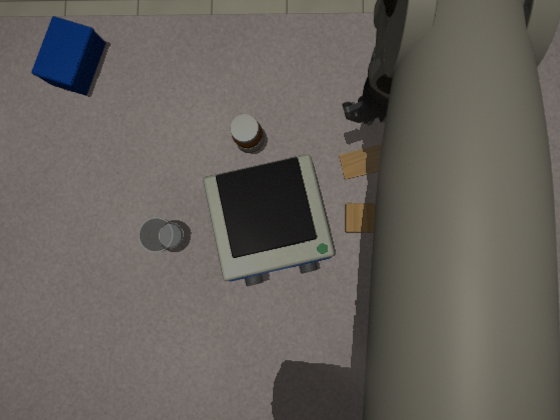

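The top view shows the arm covering the wedge's thick end. The thin end is visible at about (350,165), with its middle at (607,8) and heading about 103°, as planned. I'll go behind the thick end, turned a quarter.

drive_tool:
  translation:
    - [-0.3, -1, 0]
    - [-0.5, -1, 0]
    - [-0.5, -1, 0]
    - [-0.5, -1, 0]
    - [-0.5, -1, 0]
    - [-0.5, -1.2, 0]
    - [-0.5, -1.2, 0]
    - [-0.4, -1.2, 0]
    - [-0.4, -1.2, 0]
    - [0, 0, -3]
    - [0, 0, -3]
    - [0, 0, -1]
    - [0, 0, 0]
  yaw: [9.8, 9.8, 9.8, 9.8, 9.8, 9.8, 9.8, 9.8, 9.8, 0, 0, 0, 0]
  hand: [0.2, 0.2, 0.2, 0.2, 0.2, 0.2, 0.2, 0.2, 0.2, 0.2, 0.2, 0.2, 0.2]

```text
t: 6.68
tool_pos: [641.0, -140.7, 7.0]
tcp_rot: [-1.96, -2.454, 0.001]
wrist_force: [0.1, 0.1, 0.7]
width: 0.197
grasp_force: 0.0
```

Run:
```python
from h import *
i,d=grab_frame("scene");cv2.imwrite("pics/scene1.png",cv2.resize(i[150:380,150:400],None,fx=2.5,fy=2.5,interpolation=2)[:,:,::-1])
```

```text
(no output)
```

View pics/scene1.png

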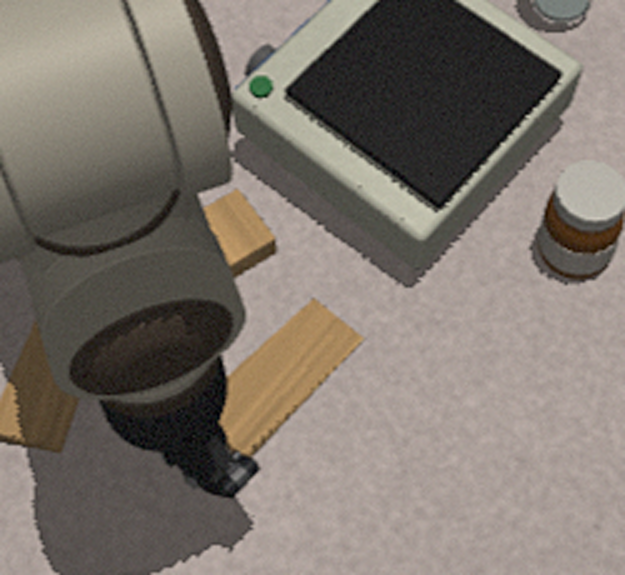

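The wedge points at the far right corner with the fingers just behind its thick end. Now I'll push along heading ~103°, leaving the last ~25 mm for smaller steps.

drive_tool:
  translation:
    - [-0.22, 1, 0]
    - [-0.22, 1, 0]
    - [-0.22, 1, 0]
    - [-0.22, 1, 0]
    - [-0.22, 1, 0]
    - [-0.22, 1, 0]
    - [-0.22, 1, 0]
    - [-0.22, 1, 0]
    - [-0.22, 1, 0]
    - [-0.22, 1, 0]
    - [-0.11, 0.5, 0]
    - [-0.11, 0.5, 0]
    - [-0.11, 0.5, 0]
    - [0, 0, 0]
  yaw: [0, 0, 0, 0, 0, 0, 0, 0, 0, 0, 0, 0, 0, 0]
  hand: [0.2, 0.2, 0.2, 0.2, 0.2, 0.2, 0.2, 0.2, 0.2, 0.2, 0.2, 0.2, 0.2, 0.2]

```text
t: 8.48
tool_pos: [616.1, -26.1, 7.4]
tcp_rot: [1.961, 2.453, -0.001]
wrist_force: [1.4, -4.9, -0.5]
width: 0.199
grasp_force: 2.2
```

```bash
cat >> h.py <<'E'
def tilt(cam="top"):
    # black plate plane: slopes along hotplate x,y, and residual foot gap
    i,d=grab_frame(cam);P=pts(cam,d)
    m=(i.max(2)<60)&(P[...,2]>75)&(P[...,2]<115)&(abs(P[...,0]-515)<95)&(abs(P[...,1]-140)<95)
    m=cv2.erode(m.astype(np.uint8),np.ones((7,7)))>0
    q=P[m];A=np.c_[q[:,:2]-q[:,:2].mean(0),np.ones(len(q))];w=np.ones(len(q),bool)
    for _ in range(8):
        g=np.linalg.lstsq(A[w],q[w,2],rcond=None)[0];w=abs(A@g-q[:,2])<6
    c,s=np.cos(np.radians(14.2)),np.sin(np.radians(14.2))
    print(cam,"hp slopes x,y",np.round([g[0]*c+g[1]*s,-g[0]*s+g[1]*c],4),"n",w.sum(),"ctr",np.round(q.mean(0),1))
    return i,d
E
python3 - <<'E'
from h import *
import h
z=np.load("pics/top0.npz");zs=np.load("pics/scene0.npz")
g=h.grab_frame
h.grab_frame=lambda n:(lambda a:(a["i"],a["d"]))(z if n=="top" else zs)
tilt("top");tilt("scene");h.grab_frame=g
i,d=tilt("top");wedges(i,d)
i,d=tilt("scene");cv2.imwrite("pics/scene2.png",cv2.resize(i[100:330,180:430],None,fx=2.5,fy=2.5,interpolation=2)[:,:,::-1])
E
```

```text
top hp slopes x,y [-0.0566  0.0516] n 5185 ctr [520.  147.8  91.7]
scene hp slopes x,y [-0.0559  0.0515] n 3524 ctr [526.3 140.7  93.8]
top hp slopes x,y [-0.0315  0.027 ] n 4858 ctr [513.7 150.   92.3]
wood [309, 151, 42, 33, 951] [603.8  30. ] [49.8 75.7] 12.8 [[571.0, 61.0], [588.0, -12.0], [636.0, -1.0], [620.0, 72.0]]
wood [346, 203, 12, 29, 295] [507.6  -9.1] [53.2 21.1] 0.1 [[481.0, 1.0], [481.0, -20.0], [534.0, -20.0], [534.0, 1.0]]
scene hp slopes x,y [-0.0315  0.0275] n 1988 ctr [533.4 167.   94.6]
```

View pics/scene2.png

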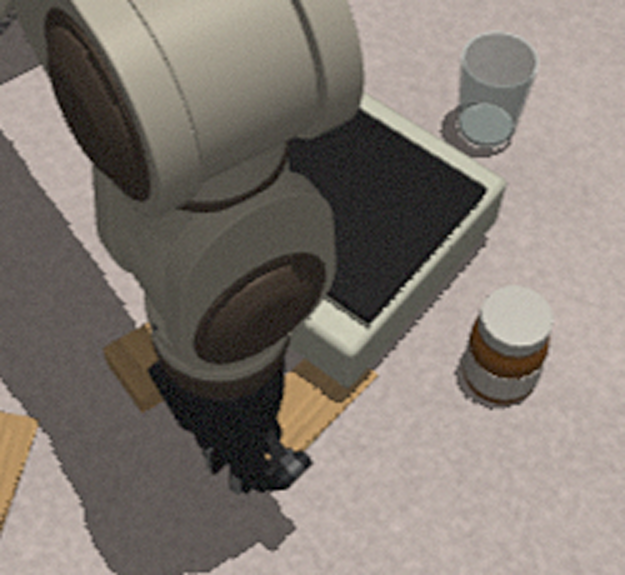

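The wedge is under the foot and the lean has fallen from 0.0766 to 0.0415 rad. That leaves about 4.4 mm of height, or roughly 30 mm of travel. The spacer hasn't moved.

drive_tool:
  translation:
    - [-0.11, 0.5, 0]
    - [-0.11, 0.5, 0]
    - [-0.11, 0.5, 0]
    - [-0.11, 0.5, 0]
    - [0, 0, 0]
  yaw: [0, 0, 0, 0, 0]
  hand: [0.2, 0.2, 0.2, 0.2, 0.2]

```text
t: 9.2
tool_pos: [611.4, -5.7, 7.3]
tcp_rot: [1.961, 2.454, -0.0]
wrist_force: [1.8, -3.5, 0.4]
width: 0.195
grasp_force: 1.6
```

Run:
```python
from h import *
i,d=tilt("top");wedges(i,d);tilt("scene")
```

```text
top hp slopes x,y [-0.0107  0.0082] n 4936 ctr [514.  153.5  92.6]
wood [308, 154, 33, 30, 670] [601.   41.9] [49.9 53.6] 13.1 [[571.0, 62.0], [583.0, 10.0], [631.0, 21.0], [619.0, 74.0]]
scene hp slopes x,y [-0.009   0.0078] n 1520 ctr [535.5 176.2  95.4]
```

drive_tool:
  translation:
    - [-0.07, 0.3, 0]
    - [-0.07, 0.3, 0]
    - [0, 0, 0]
  yaw: [0, 0, 0]
  hand: [0.2, 0.2, 0.2]

```text
t: 9.68
tool_pos: [610.2, -0.1, 7.3]
tcp_rot: [1.961, 2.454, -0.001]
wrist_force: [1.4, -5.3, 0.0]
width: 0.199
grasp_force: 2.7
```

Run:
```python
from h import *
i,d=tilt("top");tilt("scene");tilt("top")
```

```text
top hp slopes x,y [-0.0045  0.0024] n 5510 ctr [512.7 152.9  92.6]
scene hp slopes x,y [-0.0047  0.0012] n 1228 ctr [541.6 178.1  95.5]
top hp slopes x,y [-0.005   0.0031] n 4815 ctr [511.5 153.5  92.7]
```

drive_tool:
  translation:
    - [-0.04, 0.18, 0]
    - [-0.04, 0.18, 0]
    - [0, 0, 0]
    - [0, 0, 0]
  yaw: [0, 0, 0, 0]
  hand: [0.2, 0.2, 0.2, 0.2]

```text
t: 10.32
tool_pos: [609.5, 2.9, 7.3]
tcp_rot: [1.961, 2.453, -0.002]
wrist_force: [2.1, -8.1, -0.5]
width: 0.201
grasp_force: 4.1
```

Run:
```python
from h import *
i,d=tilt("top");tilt("scene");tilt("top")
```

```text
top hp slopes x,y [-0.002   0.0018] n 5037 ctr [511.4 153.5  92.7]
scene hp slopes x,y [-0.0022  0.0012] n 1004 ctr [541.6 178.8  95.6]
top hp slopes x,y [-0.0016  0.0011] n 5073 ctr [511.8 152.1  92.7]
```

drive_tool:
  translation:
    - [-0.03, 0.13, 0]
    - [0, 0, 0]
    - [0, 0, 0]
  yaw: [0, 0, 0]
  hand: [0.2, 0.2, 0.2]

```text
t: 10.85
tool_pos: [609.3, 3.8, 7.3]
tcp_rot: [1.961, 2.452, -0.002]
wrist_force: [2.1, -10.4, -0.5]
width: 0.202
grasp_force: 5.1
```

Run:
```python
from h import *
i,d=tilt("top");tilt("scene");tilt("top");tilt("top")
```

```text
top hp slopes x,y [-0.0007  0.0008] n 4967 ctr [510.3 153.5  92.8]
scene hp slopes x,y [-0.0004 -0.0001] n 1086 ctr [541.1 182.5  95.6]
top hp slopes x,y [-0.0009  0.0007] n 5158 ctr [514.4 152.5  92.8]
top hp slopes x,y [-0.0012  0.0009] n 5016 ctr [512.8 153.3  92.7]
```

drive_tool:
  translation:
    - [-0.02, 0.09, 0]
    - [0, 0, 0]
    - [0, 0, 0]
  yaw: [0, 0, 0]
  hand: [0.2, 0.2, 0.2]

```text
t: 11.42
tool_pos: [609.2, 4.4, 7.3]
tcp_rot: [1.961, 2.451, -0.003]
wrist_force: [2.7, -12.4, -0.3]
width: 0.203
grasp_force: 5.9
```

drive_tool:
  translation:
    - [0.3, -1.3, 0]
    - [0.5, -2, 0]
    - [0.5, -2, 0]
    - [0, 0, 4]
    - [0, 0, 5]
    - [0, -3, 5]
    - [-2, -6, 2]
    - [-3, -6, 0]
    - [-4, -5, 0]
    - [-5, -3, 0]
    - [-5, -3, 0]
    - [-5, -3, 0]
    - [-5, -3, 0]
    - [-5, -3, 0]
    - [0, 0, 0]
  yaw: [0, 0, 0, 0, 0, 0, 0, 0, 0, 0, 0, 0, 0, 0, 0]
  hand: [0.2, 0.2, 0.2, 0.2, 0.2, 0.2, 0.2, 0.2, 0.2, 0.2, 0.2, 0.2, 0.2, 0.2, 0.2]

```text
t: 13.3
tool_pos: [282.7, -390.5, 166.5]
tcp_rot: [1.968, 2.448, -0.0]
wrist_force: [0.2, 0.1, -0.9]
width: 0.199
grasp_force: 0.0
```

Run:
```python
from h import *
i,d=tilt("top");wedges(i,d);tilt("scene");tilt("top");i,d=tilt("scene");cv2.imwrite("pics/scene3.png",i[:,:,::-1])
```

```text
top hp slopes x,y [-0.0003  0.0002] n 5239 ctr [510.6 152.9  92.8]
wood [307, 153, 35, 31, 716] [601.   41.9] [49.7 55.6] 12.9 [[571.0, 63.0], [583.0, 9.0], [631.0, 20.0], [619.0, 75.0]]
wood [408, 181, 69, 64, 1844] [ 518.8 -180.6] [ 50.  125.3] 43.3 [[458.0, -152.0], [544.0, -243.0], [580.0, -209.0], [494.0, -118.0]]
wood [346, 203, 29, 29, 834] [507.8 -25.2] [53.2 53. ] 0.6 [[481.0, 1.0], [482.0, -52.0], [535.0, -51.0], [534.0, 2.0]]
wood [403, 281, 40, 75, 1902] [ 322.  -143.8] [ 50.3 129.2] 75.6 [[253.0, -152.0], [378.0, -184.0], [391.0, -135.0], [266.0, -103.0]]
scene hp slopes x,y [0.0002 0.0004] n 3445 ctr [518.7 148.7  95.7]
top hp slopes x,y [-0.0004  0.0006] n 5289 ctr [512.4 155.3  92.8]
scene hp slopes x,y [-0.0007  0.0007] n 2745 ctr [516.  148.7  95.7]
```

View pics/scene3.png

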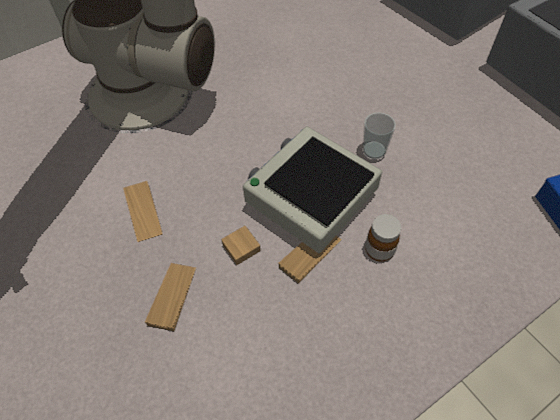

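The picture shows the wedge at (308,258) under the far right foot, with about 55 mm standing out. The hotplate is level to within 0.0007 rad, the spacer and the other two wedges are where they were, and the arm is clear.

```bash
python3 -c "
from workcell import *
print(close_job())"
```

```text
the job is handed in; nothing more can be done
None
```

I pushed the farthest wedge under the short foot and left it there; the hotplate measures level to within about 0.0007 rad, the other things look undisturbed, and I handed the job in after about 13 s of robot time (no verdict was returned).

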